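Bring the microscope lamp to readiness and hold its shutter open

ROBOT

A 7-joint arm with a two-finger parallel gripper is mounted at the origin on a cart in front of the work surface, level with it; the furniture and walls round the work are solid. World frame = base frame: x ahead of the robot, y to its left, z up, the work surface at z = 0. Lengths are in m, angles in rad, forces in N, time in s.
With the tool pointing down it reaches from about 0.425 to 0.925 m from the base axis. Payload 6.8 kg.
Tool frame: the origin (TCP) lies on the front face of the gripper's body, between the roots of the fingers; the fingertips stand 73 mm ahead of it and the grasp point (between the pads) lies 54 mm ahead of it (env.nose_length is the distance from the TCP to the fingertips, in m); z points along the fingers, y is the line along which they close (so a half turn about z gives the same grasp; the last joint's range is limited). The gripper opens to 85 mm and grips with 20 to 120 N. Pads are 22 mm wide; open, the fingers measure 114 mm over their backs; the gripper's body (76 mm by 85 mm) begins 54 mm behind the grasp point. The pads swing forward as they close: fully open they stand 13 mm farther back than shut.
Start: joints at [-1.375, 0.477, 0.022, 1.555, -0.011, 1.109, -0.083], TCP at [0.202, 0.644, 0.304] pointing down, gripper open.
Joint ranges: [-2.96, 2.96], [-0.34, 2.1], [-1.41, 1.46], [0.24, 2.44], [-1.37, 4.51], [0.17, 1.92], [-2.96, 2.96]. Speed limits (rad/s): [2.39, 2.39, 3.14, 3.14, 3.14, 3.14, 3.14].

INTERFACE

Orientations are given as a unit quaternion [w, x, y, z].
In Python, from cell import env, kin, camera, calibration, job gives the robot as it stands. The module is installed in compiled form; this text tells all that it offers. Calls block until the motion is done:
- env.reach(position, orientation): joint-space move of the TCP to a pose.
- env.movel(position, velocity=0.15, rot=None, stop_force=None): straight line of the TCP; rot=None keeps the orientation; velocity is the mean speed in m/s. With stop_force (N) it stops when the force on the tool has changed by that much, and returns True; else False.
- env.goto_joints(angles): joint-space move.
- env.grip(opening, f_grip=None): finger opening in m; f_grip is the grip in N (None keeps the last); returns when the fingers have stopped.
- env.dwell(seconds).
- kin.inverse_kinematics(position, orientation): joint angles nearest the present ones, or None.
- env.get_state(): the state.
- camera(name): name is "side" or "top"; returns (picture, depth): 480x640x3 uint8, blue, green, red; 480x640 float32, m along the optical axis (not along the pixel's ray), 0 where there is no reading.
- calibration(name): a dict with "fx", "fy", "cx", "cy" (pixels), "k1" (the pictures are not rectified: a ray, as slopes to the right and down, at radius r is drawn at 1 + k1 r^2 times it, then the intrinsics apply), "rvec" (rotation vector, rad) and "tvec" (3), from world to camera coordinates, as OpenCV has them. Camera axes: x right, y down, z forward; pixel columns grow to the right and rows downward; lengths in m; the calibration is good to about 2 mm. A picture is of the moment at which its call begins. calibration takes no time and is no camera call.
A pose or a line that the arm cannot do raises env.PlanningError and nothing moves.
- job.job_done(): hands the job in; it is judged then, once.
The state is a dict: "time": time; "qpos": joint angles; "joint_velocities": joint speeds; "joint_torque": joint torques, N m; "tcp_pos": TCP position; "orientation": TCP orientation; "force": force on the tool from outside, world axes, zero at the start; "torque": the same for the moment, N m; "opening": finger opening in m; "gripper_force": force on a finger pad.
Only numpy, scipy, OpenCV 4.12 (cv2) and the standard library are available. Lean on these libraries where they do the work, as an engineer would, in place of code of your own. Each camera call takes 0.05 s, during which the arm holds its last target. There are 200 camera calls.

TASK

Start up the microscope lamp, whose four small control units stand loose on the desk in any order, by pressing with the fingertips. First tip the rocker switch fully on by pressing its raised end down, then push the large round button all the way in (it stays in by itself), and last press the long bar key all the way down and finish while still holding it down with the fingers. Leave the small round button alone, and do not lift or shift the control units or disturb the other things on the desk.

Things in the scene. Friction and masses are not known exactly. Their poses are not given: they have to be found in the camera images.
- rocker_unit: control unit with the rocker switch: grey plastic box with aluminium lid, 104x80x40 mm. It is loose, weighs about 0.9 kg and stands on rubber feet; the lid's top is 40 mm above the desk. Origin: centre of its underside on the desk; z up, x towards its back (a small round metal socket in the back wall), y to its left as seen from the front.
- power_rocker (a joint): tilt of the V-shaped grey rocker (56 mm along the unit's x, 32 mm along y; pivot in the middle, 9 mm above the lid). 0 = off: front (-x) half level, back (+x) half raised by 0.36 rad, its end 10 mm higher; 0.36 rad = fully on: back half pushed level, front half raised. Starts at 0 to 0.04. Stays where it is left; tipping takes 2 to 5 N.
- rocker_press (a point): point on the top face of the rocker's back (raised) half, 18 mm from the pivot, where to press down; it moves with the rocker: 55 mm above the desk when off, 49 mm when fully on.
- ready_unit: control unit with the large round button: grey plastic box with aluminium lid, 84x78x40 mm. It is loose, weighs about 0.7 kg and stands on rubber feet; the lid's top is 40 mm above the desk. Origin: centre of its underside on the desk; z up, x towards its back (a small round metal socket in the back wall), y to its left as seen from the front.
- ready_button (a joint): travel of the large round grey button, diameter 38 mm, pressed straight down: 0 = out, 0.008 m = fully in. It stays in where it is left; pressing takes about 3 N.
- ready_button_top (a point): centre of the top face of the large round button; it moves with the button; 54 mm above the desk when out.
- shutter_unit: control unit with the bar key: grey plastic box with aluminium lid, 84x78x40 mm. It is loose, weighs about 0.7 kg and stands on rubber feet; the lid's top is 40 mm above the desk. Origin: centre of its underside on the desk; z up, x towards its back (a small round metal socket in the back wall), y to its left as seen from the front.
- shutter_key (a joint): travel of the grey bar key (28 mm along the unit's x, 60 mm along its y), pressed straight down: 0 = up, 0.008 m = fully down against a firm stop. A spring brings it back up when let go; 1.1 N at the top, 3.4 N fully down.
- shutter_key_top (a point): centre of the top face of the bar key; it moves with the key; 54 mm above the desk when up.
- reset_unit: control unit with the small round button, to be left alone: grey plastic box with aluminium lid, 84x78x40 mm. It is loose, weighs about 0.7 kg and stands on rubber feet; the lid's top is 40 mm above the desk. Origin: centre of its underside on the desk; z up, x towards its back (a small round metal socket in the back wall), y to its left as seen from the front.
- reset_button (a joint): travel of the small round grey button, diameter 16 mm, standing 14 mm above the lid's top: 0 = out, 0.008 m = fully in; sprung. Not to be pressed.
- post_holder: bystander, loose: black optical post holder with a side screw, 42x32x50 mm, standing. Origin: centre of its underside.
- filter_cube: bystander, loose: black cube-shaped filter holder with a round window, 39x38x37 mm. Origin: centre of its underside.
- usb_stick: bystander, loose: USB stick lying flat, 18x58x9 mm. Origin: centre of its underside.
- parafilm: bystander, loose: roll of pale film lying flat, diameter 59 mm, 26 mm high. Origin: centre of its underside.
- objective_40x: bystander, loose: microscope objective standing on end, diameter 34 mm, 58 mm high. Origin: centre of its underside.
- dish_d: bystander, loose: clear round culture dish, diameter 55 mm, 14 mm high. Origin: centre of its underside.
Things that resemble listed ones, but are neither listed nor needed, are in the scene too. What is shaped like the shutter_unit but blue or yellow is not meant.

How it is judged:
By the outcome, as a careful person would: the job done as asked, in the order asked, and still so for the second after the job is handed in, while the arm keeps its last pose, push and grip.
It also fails if it takes over 42 s, if anything falls off the work surface, if the arm or the gripper's body presses on something with over 40 N, if the wrist force passes 120 N, or if a joint passes its speed limit or range.

## Working session

There is one attempt and no reset: what is moved stays moved. The work goes in short steps, each a Python script; the robot and the scene stay as the last script left them, time stands still between calls to the robot, and variables do not carry over. Pictures are saved under pics/ and viewed, at most 10 in all, crops included, and the job is handed in when it is done.

```bash
mkdir -p pics; cat > h.py <<'E'
import numpy as np, cv2
from cell import env, kin, camera, calibration, job
def cloud(name,d):
    c=calibration(name); K=np.array([[c['fx'],0,c['cx']],[0,c['fy'],c['cy']],[0,0,1.]])
    v,u=np.mgrid[:480,:640].astype(float)
    n=cv2.undistortPoints(np.stack([u,v],-1).reshape(-1,1,2),K,np.array([c['k1'],0,0,0.])).reshape(480,640,2)
    P=np.dstack([n*d[...,None],d]); R,_=cv2.Rodrigues(np.array(c['rvec'],float))
    return (P-np.array(c['tvec']).ravel())@R
E
python3 - <<'E'
from h import *
for n in ("top","side"):
    p,d=camera(n); cv2.imwrite(f"pics/{n}0.png",p); np.savez(f"{n}0.npz",p=p,d=d)
    W=cloud(n,d); print(n,calibration(n)['k1'],W[240,320],d[240,320])
print(env.get_state())
E
```

```text
top -0.13999591669156283 [ 5.54639280e-01 -3.09336380e-02 -7.24211049e-05] 1.6281568
side -0.057978827254885026 [ 0.60925623  0.15609913 -0.00081394] 1.2176913
{'time': 0.1, 'qpos': array([-1.37512016,  0.47773848,  0.0223187 ,  1.55634742, -0.01149187,
        1.10931115, -0.08311531]), 'joint_velocities': array([ 4.88602171e-05, -1.91333977e-03,  6.43254934e-04, -3.96887177e-03,
        1.74261845e-04,  1.51012636e-03,  1.79048410e-03]), 'joint_torque': array([ 4.26351922e-03, -5.97754097e+01,  1.61371004e+00, -2.81953937e+01,
        1.28402200e-02,  5.14561980e-03,  7.22070297e-06]), 'tcp_pos': array([0.20177588, 0.64369988, 0.30301045]), 'orientation': array([-6.76894643e-05,  1.51290023e-01,  9.88489062e-01, -8.35534470e-04]), 'force': array([-0.69704283, -0.64519622, -0.19773643]), 'torque': array([-1.72886337e-02,  9.62603923e-03,  3.26148651e-05]), 'gripper_force': 0.0, 'opening': 0.08563924162391072}
```

View pics/top0.png

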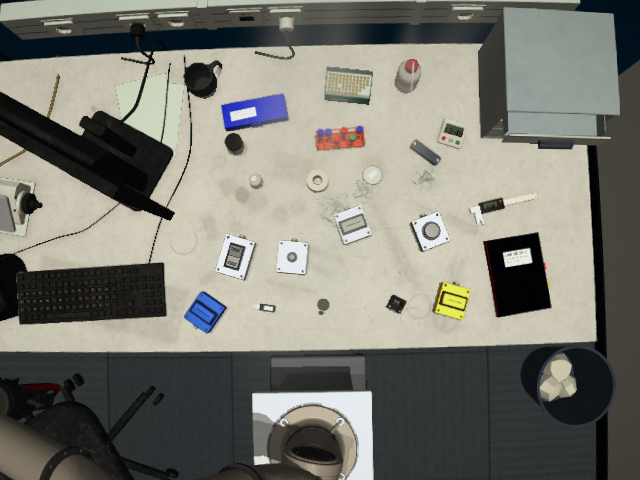

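View pics/side0.png

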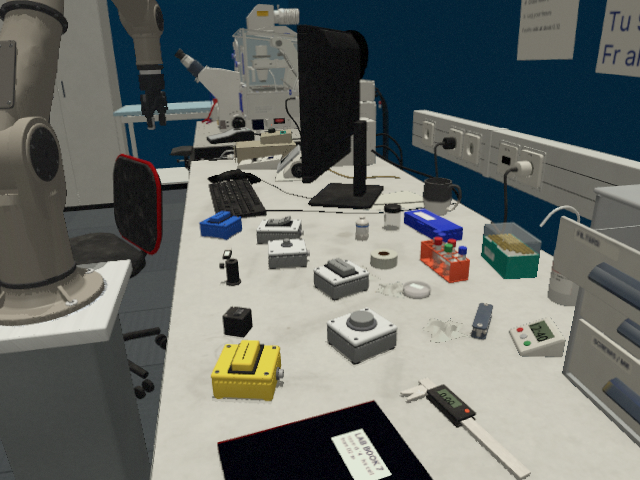

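Top view: the rocker unit is at (236,257), the reset unit at (292,257), the shutter unit at (352,225) and the ready unit at (431,231). The blue unit at (205,312) and the yellow one at (452,300) are decoys. Next I'll measure these from the depth image.

```bash
python3 - <<'E'
from h import *
z=np.load("top0.npz"); p,d=z['p'],z['d']; W=cloud("top",d)
S=np.load("side0.npz"); Ws=cloud("side",S['d']).reshape(-1,3)
for n,(u,v) in dict(rocker=(236,257),reset=(292,257),shutter=(352,225),ready=(431,231)).items():
    c0=W[v,u]
    w=W[v-35:v+35,u-35:u+35].reshape(-1,3)
    w=w[np.linalg.norm(w[:,:2]-c0[:2],axis=1)<.085]
    lid=w[(w[:,2]>.033)&(w[:,2]<.075)]
    r=cv2.minAreaRect(lid[:,:2].astype(np.float32)*1000)
    top=w[(w[:,2]>.046)&(w[:,2]<.075)]
    print(n,"rect",np.round(r[0],1),np.round(r[1],1),round(r[2],1),"lidz",np.median(lid[:,2]).round(4),"top n",len(top),"c",top.mean(0).round(4), "tz",np.percentile(top[:,2],[5,50,95]).round(4))
    if len(top)>4: rt=cv2.minAreaRect(top[:,:2].astype(np.float32)*1000); print("   top rect",np.round(rt[0],1),np.round(rt[1],1),round(rt[2],1))
    q=Ws[np.linalg.norm(Ws[:,:2]-c0[:2],axis=1)<.06]; q=q[q[:,2]>.046]
    print("   side top n",len(q),q.mean(0).round(4),np.percentile(q[:,2],[5,50,95]).round(4)); 
    if n=="rocker":
        for x in np.arange(-.03,.031,.01):
            m=abs(w[:,0]-c0[0]-x)<.005; m&=abs(w[:,1]-c0[1])<.012; print("   x",(c0[0]+x).round(3),np.percentile(w[m,2],[10,50,90]).round(4))
cr=[cv2.resize(p[v-28:v+28,u-35:u+35],(400,300),interpolation=cv2.INTER_CUBIC) for u,v in((236,257),(292,257),(352,225),(431,231))]
cv2.imwrite("pics/c1.png",np.vstack([np.hstack(cr[:2]),np.hstack(cr[2:])]))
p=S['p'];print(p.shape)
cv2.imwrite("pics/c2.png",cv2.resize(p[200:370,220:420],(800,600),interpolation=cv2.INTER_CUBIC))
E
```

```text
rocker rect [513.7 193.2] [ 82.1 104.4] 72.6 lidz 0.0418 top n 311 c [0.5162 0.1928 0.0514] tz [0.0464 0.0505 0.0594]
   top rect [514.5 190.4] [ 76.3 100. ] 72.5
   side top n 119 [0.513  0.1881 0.0499] [0.0466 0.0486 0.0563]
   x 0.481 [0.036  0.0415 0.0471]
   x 0.491 [0.0402 0.0463 0.052 ]
   x 0.501 [0.0405 0.0497 0.0527]
   x 0.511 [0.0434 0.0488 0.0532]
   x 0.521 [0.0489 0.0525 0.0581]
   x 0.531 [0.0504 0.0558 0.0604]
   x 0.541 [0.039  0.0541 0.0598]
reset rect [509.3  42.1] [78.1 84. ] 83.6 lidz 0.0405 top n 80 c [0.5108 0.0427 0.0496] tz [0.0462 0.0484 0.0551]
   top rect [511.2  41.6] [75.3 71.9] 85.1
   side top n 31 [0.5065 0.0396 0.0505] [0.0473 0.0508 0.0533]
shutter rect [ 592.3 -117.3] [84.1 75.6] 18.8 lidz 0.0422 top n 292 c [ 0.5917 -0.1185  0.0532] tz [0.0469 0.0531 0.06  ]
   top rect [ 591.5 -118.7] [73.8 68. ] 17.7
   side top n 248 [ 0.5883 -0.1248  0.0519] [0.0473 0.0526 0.0542]
ready rect [ 571.8 -321.8] [86.6 79.4] 21.0 lidz 0.0415 top n 224 c [ 0.5703 -0.321   0.0525] tz [0.0463 0.0527 0.0593]
   top rect [ 570.1 -320.3] [83.  68.8] 21.5
   side top n 330 [ 0.5675 -0.3279  0.0531] [0.0474 0.0542 0.0556]
(480, 640, 3)
```

View pics/c1.png

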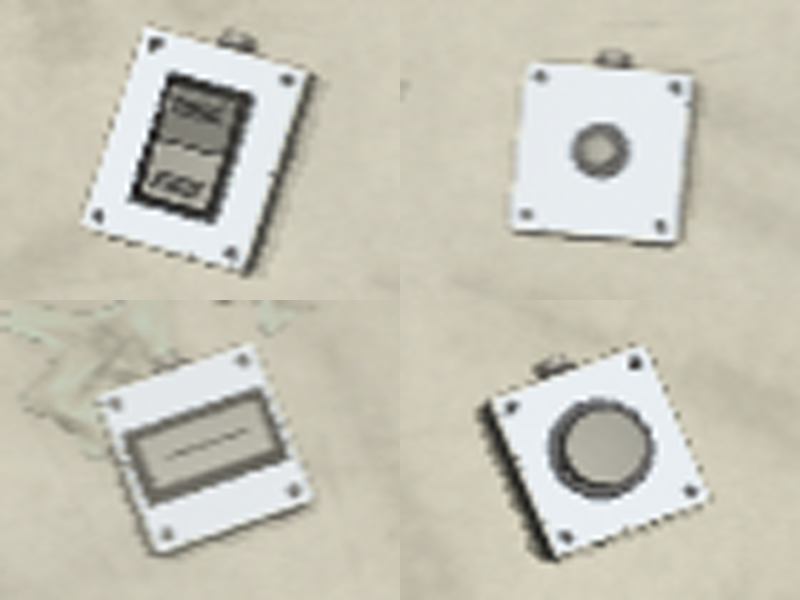

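View pics/c2.png

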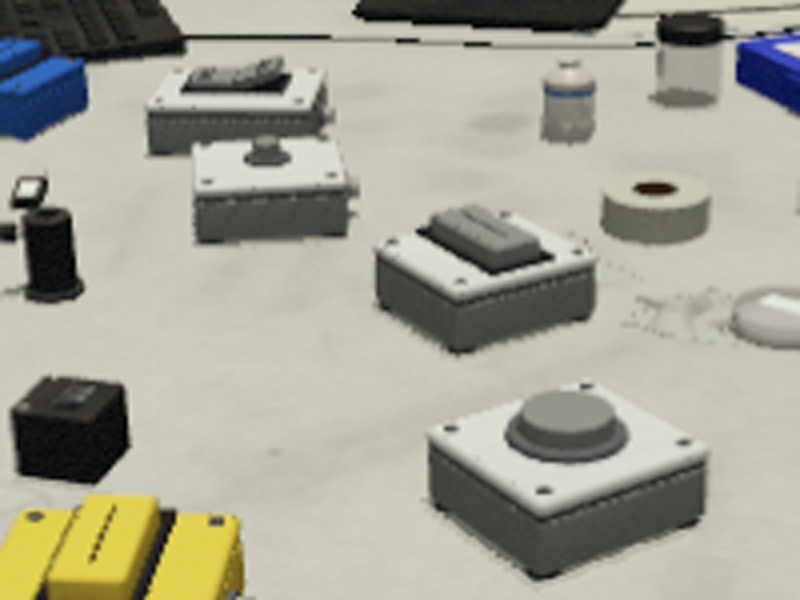

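Crops: the raised (darker) half of the rocker is at the back, beside the socket. I'll refine the centres with plane-ray intersections and check the monitor clearance.

```bash
cat >> h.py <<'E'
def plane(name,px,z):
    c=calibration(name); K=np.array([[c['fx'],0,c['cx']],[0,c['fy'],c['cy']],[0,0,1.]])
    n=cv2.undistortPoints(np.array(px,float).reshape(-1,1,2),K,np.array([c['k1'],0,0,0.])).reshape(-1,2)
    R,_=cv2.Rodrigues(np.array(c['rvec'],float)); t=np.array(c['tvec'],float).ravel()
    o=-R.T@t; dd=np.c_[n,np.ones(len(n))]@R
    return o+dd*((z-o[2])/dd[:,2])[:,None]
E
python3 - <<'E'
from h import *
z=np.load("top0.npz"); p,d=z['p'],z['d']; g=p.astype(int).sum(2)/3
for n,(u,v) in dict(rocker=(236,257),shutter=(352,225),ready=(431,231)).items():
    W=g[v-28:v+28,u-28:u+28]
    def blob(m,pick):
        k,l,s,c=cv2.connectedComponentsWithStats(m.astype(np.uint8)); i=pick(l,s); return np.argwhere(l==i)[:,::-1]+[u-28,v-28]
    lid=blob(W>212,lambda l,s:1+s[1:,4].argmax())
    hull=cv2.convexHull(lid.astype(np.int32)); 
    hp=plane("top",hull.reshape(-1,2),.040)[:,:2]*1000; r=cv2.minAreaRect(hp.astype(np.float32))
    print(n,"lid",np.round(r[0],1),np.round(r[1],1),round(r[2],1))
    hm=np.zeros((480,640),np.uint8); cv2.fillConvexPoly(hm,hull,1)
    m=(hm[v-28:v+28,u-28:u+28]>0)&(W<200)
    b=blob(m,lambda l,s:1+s[1:,4].argmax()); q=plane("top",b,.046)[:,:2]*1000; r=cv2.minAreaRect(q.astype(np.float32))
    print("  ctrl",len(b),q.mean(0).round(1),"rect",np.round(r[0],1),np.round(r[1],1),round(r[2],1))
for nm in("top","side"):
    d=np.load(nm+"0.npz")['d'];W=cloud(nm,d)[d>0]; W=W[(W[:,2]>.12)&(W[:,2]<1)]
    rr=np.hypot(W[:,0],W[:,1]); b=np.degrees(np.arctan2(W[:,1],W[:,0]))
    for a in range(15,85,5):
        m=(b>a)&(b<a+5)&(rr>.35); 
        if m.sum(): i=rr[m].argmin(); print(nm,a,W[m][i].round(3),rr[m][i].round(3))
print(env.nose_length)
E
```

```text
rocker lid [513.8 193.6] [ 77.2 101.4] 72.2
  ctrl 429 [513.3 193.3] rect [513.3 193.1] [43.9 67.2] 72.6
shutter lid [ 563.3 -127.1] [20.4 73.8] 18.8
  ctrl 7 [ 568.8 -157.3] rect [ 569.6 -157.3] [5.2 5.2] 88.6
ready lid [ 571.1 -322.5] [81.6 75.4] 20.2
  ctrl 289 [ 570.4 -321.5] rect [ 570.2 -322.3] [47.4 49.9] 88.2
top 15 [1.097 0.294 0.155] 1.135
top 20 [1.031 0.41  0.164] 1.109
top 25 [0.604 0.346 0.429] 0.696
top 30 [0.604 0.349 0.446] 0.697
top 35 [0.674 0.474 0.511] 0.824
top 40 [0.835 0.706 0.245] 1.093
top 60 [0.162 0.311 0.707] 0.35
top 65 [0.154 0.332 0.756] 0.366
top 70 [0.144 0.396 0.731] 0.421
side 15 [1.094 0.298 0.2  ] 1.134
side 20 [1.027 0.407 0.155] 1.105
side 25 [0.602 0.341 0.45 ] 0.692
side 30 [0.601 0.348 0.465] 0.695
side 35 [0.719 0.504 0.125] 0.878
side 40 [0.828 0.695 0.148] 1.081
side 45 [0.92  0.95  0.127] 1.322
side 50 [1.067 1.276 0.329] 1.663
side 55 [0.71  1.139 0.276] 1.342
side 60 [0.666 1.179 0.121] 1.354
side 65 [0.174 0.472 0.591] 0.503
side 70 [0.169 0.475 0.591] 0.504
side 75 [0.138 0.519 0.59 ] 0.537
side 80 [0.218 1.832 0.482] 1.845
0.0726
```

```bash
cat >> h.py <<'E'
def quat(deg):
    t=np.radians(deg)/2; return np.array([0,-np.sin(t),np.cos(t),0])
def st(tag):
    s=env.get_state(); print(tag,"t",round(s['time'],2),"tcp",np.round(s['tcp_pos'],4),"F",np.round(s['force'],1),"op",round(s['opening'],4))
L=env.nose_length
E
python3 - <<'E'
from h import *
print(plane("top",[[353.2,224.4]],.052))
env.grip(0.0,20); st("grip")
env.movel([.145,.46,.303],velocity=.3); st("retract")
q=quat(-17.5); x,y=.5307,.1879
env.reach([x,y,L+.085],q); st("hover")
env.movel([x,y,L+.064],velocity=.1)
print(env.movel([x,y,L+.044],velocity=.02,stop_force=14)); st("pressed")
p,d=camera("side"); cv2.imwrite("pics/s1.png",cv2.resize(p[180:300,200:360],(800,600),interpolation=cv2.INTER_CUBIC))
E
```

```text
[[ 0.5896686 -0.1189855  0.052    ]]
grip t 0.87 tcp [0.2019 0.6441 0.3039] F [ 0.3 -0.2 -0.2] op 0.0002
retract t 1.66 tcp [0.1453 0.4614 0.3037] F [-0.2 -0.3  0.9] op 0.0003
hover t 3.46 tcp [0.5304 0.1894 0.1577] F [-0.3  0.8  0.3] op -0.0001
True
pressed t 4.58 tcp [0.5311 0.1879 0.1216] F [-1.7 -0.5  8.8] op -0.0002
```

View pics/s1.png

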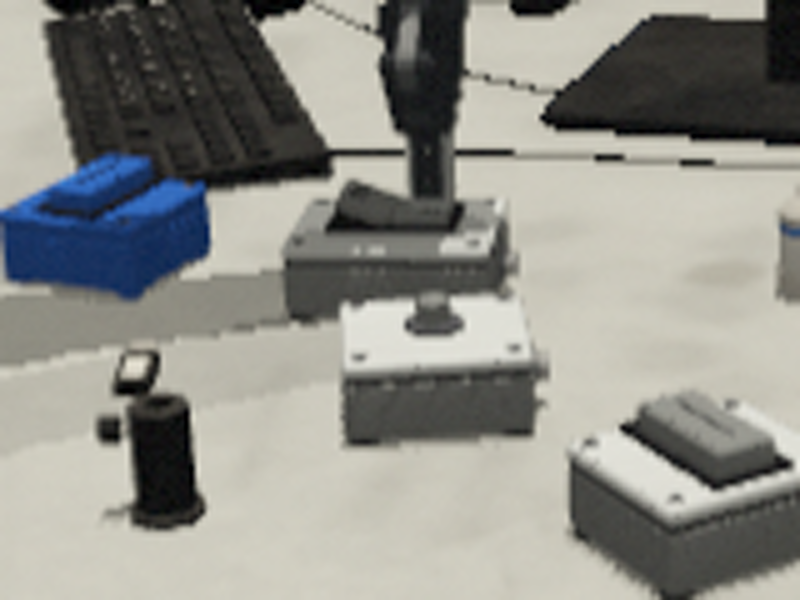

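Crop: the fingers press on the back half at (430,180), that half is level, and the front end is raised at (350,190). I'll add a short confirming push here, then do the ready button.

```bash
python3 - <<'E'
from h import *
x,y=.5307,.1879
print(env.movel([x,y,L+.046],velocity=.01,stop_force=12)); st("rocker+")
env.dwell(.2); st("d")
env.movel([x,y,L+.11],velocity=.12)
x,y=.5703,-.322
env.reach([x,y,L+.08],quat(20.5)); st("hover")
env.movel([x,y,L+.060],velocity=.1)
print(env.movel([x,y,L+.041],velocity=.02,stop_force=16)); st("ready")
env.dwell(.2);st("d")
p,d=camera("side"); a=p[180:300,200:360]; b=p[270:390,290:450]
cv2.imwrite("pics/s2.png",np.hstack([cv2.resize(i,(400,300),interpolation=cv2.INTER_CUBIC) for i in(a,b)]))
E
```

```text
True
rocker+ t 4.84 tcp [0.5311 0.1879 0.1216] F [-1.8  0.1  7.4] op 0.0001
d t 5.04 tcp [0.5311 0.1879 0.1216] F [-0.7  0.3  8.2] op -0.0001
hover t 7.56 tcp [ 0.571  -0.3204  0.1524] F [-0.5  0.7 -0.1] op 0.0001
True
ready t 8.62 tcp [ 0.5706 -0.3222  0.1187] F [-2.   0.9  7.9] op -0.0
d t 8.82 tcp [ 0.5706 -0.3222  0.1188] F [-1.2  1.8  6.6] op 0.0001
```

View pics/s2.png

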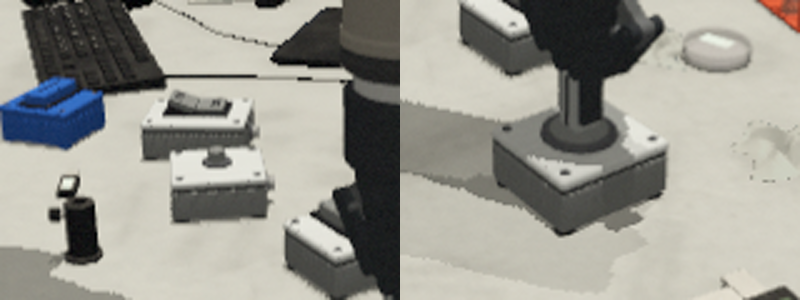

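Rocker is on with its front raised (205,100). The ready button is pushed in flush under the fingers (right half, 580,130). The stop was at about 46 mm. Next is the bar key.

```bash
python3 - <<'E'
from h import *
env.movel([.5703,-.322,L+.11],velocity=.12)
x,y=.5905,-.118
env.reach([x,y,L+.08],quat(18.8)); st("hover")
p,d=camera("side"); b=p[270:390,290:450]
env.movel([x,y,L+.060],velocity=.1)
print(env.movel([x,y,L+.041],velocity=.02,stop_force=16)); st("key")
env.dwell(.3);st("d")
p,d=camera("side"); a=p[200:320,260:420]
cv2.imwrite("pics/s3.png",np.hstack([cv2.resize(i,(400,300),interpolation=cv2.INTER_CUBIC) for i in(a,b)]))
E
```

```text
hover t 10.4 tcp [ 0.5903 -0.1201  0.1526] F [-0.9 -0.5  0.3] op 0.0002
True
key t 11.53 tcp [ 0.5908 -0.1181  0.1186] F [-1.8  1.2  8.1] op 0.0003
d t 11.82 tcp [ 0.5908 -0.118   0.1186] F [-2.4  0.6  9.2] op -0.0002
```

View pics/s3.png

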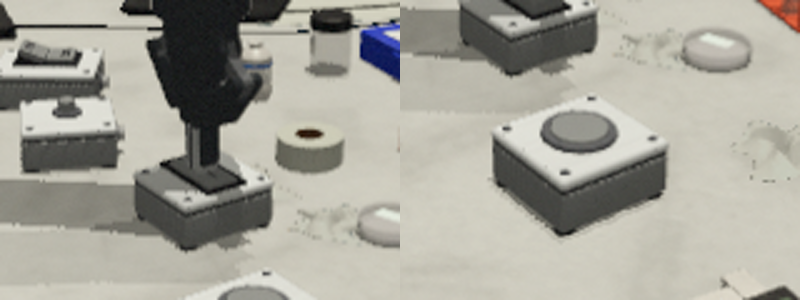

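The key is down under the fingers (200,170) and held with about 9 N, above the 3.4 N spring. The ready button stays in (580,130) and the rocker is on (45,52).

```bash
python3 -c "
from h import *
st('end'); print(job.job_done())"
```

```text
end t 11.88 tcp [ 0.5909 -0.118   0.1186] F [-2.7  0.4  9.2] op 0.0001
the job is handed in; nothing more can be done
None
```

I tipped the rocker on, pushed the large button in, and handed the job in at about 12 s with the fingers still holding the bar key down; the small button was not touched.

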